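Stop the tool chest rocking with a wedge

ROBOT

A 6-joint arm with a two-finger parallel gripper is mounted at the origin on the work surface. World frame = base frame: x ahead of the robot, y to its left, z up, the work surface at z = 0. Lengths are in m, angles in degrees, forces in N, time in s.
With the tool pointing down it reaches from about 0.375 to 0.9 m from the base axis. Payload 3.1 kg.
Tool frame: the origin (TCP) lies at the very end of the fingers, on their centre line; the grasp point (between the pads) lies 19 mm behind it (grasp_offset is the distance from the TCP to the grasp point, in m); z points along the fingers, y is the direction in which the jaws open and shut (so a half turn about z gives the same grasp; the last joint's range is limited). The gripper opens to 87 mm and grips with 3 to 60 N. Pads are 19 mm wide; open, the fingers measure 117 mm over their backs; the gripper's body (75 mm by 190 mm) begins 51 mm behind the grasp point.
Start: joints at [-79.498, 30.224, 82.088, -0, 67.689, -10.227], TCP at [0.221, -0.585, 0.223] pointing down, gripper open.
Joint ranges: [-176.69, 176.69], [-43.24, 126.21], [12.49, 139.97], [-82, 262], [0, 151.66], [-163.58, 163.58]. Speed limits (degrees/s): [159.86, 159.86, 180, 180, 180, 180].

INTERFACE

Orientations are given as a 3x3 rotation matrix whose columns are the frame's x, y, z axes.
In Python, from rig import * gives the robot as it stands. The module is installed in compiled form; this text tells all that it offers.
- The arm moves only by the tool play_rows, never from a script. Its argument "plan" is a list that holds one entry, the list of rows, each a list of 7 numbers: the shift along the world's x, y, z each as a share of 5 cm, from -1 to 1, then the turn, a rotation vector about the world's x, y, z each as a share of pi rad, from -1 to 1, then the gripper's target within -1 to 1 (fully open at 1, half-way at 0, shut at -1). A call has 1 to 12 rows; each row shifts and turns the commanded pose from where the row before left it; what a row does not reach is not made up. A row lasts 1/10 s, in which the tool goes at most 50 mm and 8.59 degrees, less where a joint would pass 70% of its speed; a pose out of reach is approached as far as the arm can. A call with a number of a shift or a turn outside -1 to 1 is refused whole. A call with a gripper value outside its range is refused whole. The fingers move at their own pace and stop on an object; the grip force is fixed at half the most. Time passes only in rows, so rows that do not move let the fingers close. It gives the time, the measured TCP pose, the force and the opening at its end, in the units of the state.
- read_state(): the state, without advancing time (a new reading comes with each control period).
- capture(name): name is "scene" or "top" or "wrist"; returns the picture (400x640x3 uint8, red, green, blue); there is no depth.
- camera_params(name): a dict with "intrinsics" (3x3 intrinsics, pixels), "k1" (the pictures are not rectified: a ray, as slopes to the right and down, at radius r is drawn at 1 + k1 r^2 times it, then the intrinsics apply), "R" (3x3) and "t" (3): a world point X has camera coordinates R X + t; the wrist camera has in their place "mount" (4x4, takes a point from camera to tool coordinates, whose origin is the TCP and whose axes are the flange's). Camera axes: x right, y down, z forward; pixel columns grow to the right and rows downward; lengths in m; the calibration is good to about 2 mm. A picture is of the moment at which its call begins: read the wrist's pose just before it. camera_params takes no time and is no camera call.
- hand_in(): hands the job in, once; it reports no verdict.
The state is a dict: "time_s": time; "joint_positions": joint angles; "qvel": joint speeds; "tau": joint torques, N m; "position": TCP position; "tcp_rot": TCP orientation; "force": force on the tool from outside, world axes, zero at the start; "moment": the same for the moment, N m; "opening": opening from 0.0 (shut) to 1.0 (fully open).
Only numpy, scipy, OpenCV 4.12 (cv2) and the standard library are available. Lean on these libraries where they do the work, as an engineer would, in place of code of your own. Each camera call takes 0.05 s, during which the arm holds its last target. There are 200 camera calls.

TASK

The steel tool chest rocks because one foot is too short. Press down on its corner above the short foot to feel it rock, let it tip back, then push the wedge along the bench under that foot until it is snug, without picking up the wedge, shoving or jacking up the chest, or disturbing the other things. Finally press firmly (about 10 N) on the same corner again to check that the chest now stays level, and finish while still holding that press.

Things in the scene. Friction and masses are not known exactly. Their poses are not given: they have to be found in the camera images.
- chest: Loose grey steel tool chest, 3.5 kg, 220 (x) x 280 (y) mm, lid 145 mm high. Origin: centre of its footprint at bench level; z up; drawer fronts on its +x face. Four round black feet, 28 mm across and 25 mm tall, at x = +-88, y = +-118 mm; the one at +x, +y is too short: the chest stands level on the other three. Bar handle along y, 33 mm high, 110 mm long, in mid-lid.
- corner_cap: Flat steel cap, 50 x 50 x 4 mm, on the lid's +x, +y corner above the short foot, part of the chest (the other corners have the same). Origin: centre of its underside. The place to press: some 2 to 4 N here tip the unwedged chest until the short foot lands (2.6 to 4 degrees, the cap sinks 6 to 10 mm); let go, it tips back level. A force stop under 10 N may trip before it lands.
- cap_top (a point): Centre of the top face of that cap, 149 mm above the bench when the chest is level; axes as the chest's.
- foot_top (a point): Top centre of the short foot at the chest's underside: 25 mm above the bench, at 88, 118 mm in the chest's frame; axes as the chest's. The foot (28 mm across) ends 6.5 to 10 mm above the bench, how much is not known. The wedge goes under it from the chest's +y side, moving to the chest's -y.
- wedge: Loose aluminium wedge, 270 g, 50 mm wide (x), 132 mm long (y), flat on the bench. Origin: centre of its underside. Thin end to its -y, towards the short foot. Its top slopes from 3 mm high at y = -66 to 21 mm at y = 44; from there to y = 66 an upright block 32 mm tall. Starts with its tip 15 to 75 mm outside the chest's side, within 6 mm or so of the foot's line, turned up to 0.12 rad.
- wedge_tip (a point): Middle of the wedge's thin front edge, at bench level; axes as the wedge's. When the wedge meets the short foot, its tip is about 7 to 29 mm past the foot's axis.
- wedge_back (a point): Centre of the flat back face (50 x 32 mm) of the wedge's block, 16 mm above the bench, facing the wedge's +y: push here. The wedge slides with 1 to 3 N; when it meets the foot the push rises steeply: some 5 N more is snug, much more lifts or shoves the chest. The wedge does not slip back under load.
- slug_lid: Loose bystander: round steel slug, 38 mm wide, 34 mm tall, standing on the chest's lid; origin at the centre of its underside. Leave it standing.
- holder_a: Loose bystander: black steel lathe tool holder, 55 x 34 x 34 mm with a square bar out of its +x end to 75 mm from the origin and a 12 mm stud on top; origin at the centre of the block's underside; on the robot's side of the wedge.
- holder_b: Loose bystander: the same kind of tool holder, on the far side of the wedge.
- slug_a: Loose bystander: round steel slug, 38 mm wide, 34 mm tall; origin at its underside.
- slug_b: Loose bystander: another such slug.
- bottle: Loose bystander: white plastic bottle, 66 mm wide, 170 mm tall; origin at its underside.
- wrench: Loose bystander: steel wrench lying on the bench; origin at its middle underside.
Things that resemble listed ones, but are neither listed nor needed, are in the scene too. Leave any blue, orange or yellow look-alike of the wedge alone.

How it is judged (in metres and radians):
On the way, in this order (a step that is already met when the one before it is completed fails the run):
1. a press on the corner cap above the short foot tips the chest (contact force between the fingers and corner_cap above 0.3 N and angle between chest's own z axis and vertical above 0.02 rad and y of wedge_tip in the frame of foot_top above 0.014 m), for 0.1 s.
2. the wedge lies under the short foot, the chest level and not pressed (y of wedge_tip in the frame of foot_top below 0.008 m and x of wedge_tip in the frame of foot_top between -0.027 and 0.027 m and angle between the y axis of wedge and the y axis of chest, either way round below 0.35 rad and angle between chest's own z axis and vertical below 0.012 rad and contact force between the fingers and corner_cap below 0.5 N), for 0.2 s.
At the end, for the whole second after the job is handed in: The fingers press on the corner cap with 6 to 30 N and the chest stays level within 0.012 rad (0.7 degrees), at rest; the wedge lies flat on the bench under the short foot: its tip at most 8 mm short of the foot's axis, within 27 mm of it sideways, turned less than 0.35 rad (contact force between the fingers and corner_cap between 6 and 30 N and angle between chest's own z axis and vertical below 0.012 rad and y of wedge_tip in the frame of foot_top below 0.008 m and x of wedge_tip in the frame of foot_top between -0.027 and 0.027 m and angle between the y axis of wedge and the y axis of chest, either way round below 0.35 rad and linear speed of each of chest, wedge below 0.01 m/s and height (world z) of wedge below 0.006 m); the arm keeps its last pose, push and grip.
It fails at once if the wedge is lifted off the bench or tipped (height (world z) of wedge above 0.01 m or angle between wedge's own z axis and vertical above 0.15 rad).
It fails at once if the chest is lifted, jacked up or thrown about (height (world z) of chest above 0.01 m or angle between chest's own z axis and vertical above 0.12 rad).
It fails at once if the chest is shoved more than 25 mm (distance of chest from where it was at the start of the episode above 0.025 m).
It fails at once if the chest corner is pressed with more than 60 N (contact force between the fingers and corner_cap above 60 N).
It fails at once if a bystander is moved more than 30 mm (distance of any of slug_lid, holder_a, holder_b, slug_a, slug_b, bottle, wrench from where it was at the start of the episode above 0.03 m).
It also fails if it takes over 59 s, if anything falls off the work surface, if the arm or the gripper's body presses on something with over 40 N, if the wrist force passes 120 N, or if a joint passes its speed limit or range.

## Working session

There is one attempt and no reset: what is moved stays moved. The work goes in short steps, Python scripts to look and compute and a tool call to move; the robot and the scene stay as the last step left them, time stands still between calls to the robot, and variables do not carry over. Pictures are saved under pics/ and viewed, about 8 in all and at most 12, crops included, and the job is handed in when it is done.

Besides the shell and the picture viewer there is one more tool, called after ">>>" by a JSON object that holds its "api" and its "payload". play_rows: Moves the arm, as the interface text tells. Its arguments: {"type":"object","properties":{"plan":{"type":"array"}},"required":["plan"]}

```bash
mkdir -p pics; cat > h.py <<'E'
from rig import *
import numpy as np, cv2
def ray(name,px):
    p=camera_params(name);K=np.array(p["intrinsics"]);k1=p["k1"]
    d=np.linalg.inv(K)@[px[0],px[1],1];u=d[:2].copy()
    for _ in range(30): u=d[:2]/(1+k1*(u@u))
    c=np.array([u[0],u[1],1.])
    if "R" in p:
        R=np.array(p["R"]);t=np.array(p["t"]); return -R.T@t, R.T@c
    M=np.array(p["mount"]);s=read_state();T=np.array(s["tcp_rot"])
    return T@M[:3,3]+np.array(s["position"]), T@M[:3,:3]@c
def onz(name,px,z):
    o,d=ray(name,px); return o+d*(z-o[2])/d[2]
def proj(name,X):
    p=camera_params(name);c=np.array(p["R"])@X+np.array(p["t"]);u=c[:2]/c[2]
    u=u*(1+p["k1"]*(u@u)); return (np.array(p["intrinsics"])@[u[0],u[1],1])[:2]
def save(name,f,crop=None,s=1):
    im=capture(name)[:,:,::-1]
    if crop: im=im[crop[1]:crop[3],crop[0]:crop[2]]
    cv2.imwrite("pics/"+f,cv2.resize(im,None,fx=s,fy=s,interpolation=cv2.INTER_CUBIC)); return im
E
python3 - <<'E'
from h import *
save("scene","s1.png");save("top","t1.png")
for n in("scene","top"):
    p=camera_params(n);print(n,-np.array(p["R"]).T@p["t"],p["intrinsics"],p["k1"])
print(camera_params("wrist"));print(read_state())
E
```

```text
scene [ 1.29653926 -0.6560497   1.07078642] [[422.76007502   0.         321.47344177]
 [  0.         422.76007502 197.77038323]
 [  0.           0.           1.        ]] -0.10672401526220107
top [ 0.47142567 -0.02129181  1.44584701] [[365.59775626   0.         320.58003836]
 [  0.         365.59775626 198.10300485]
 [  0.           0.           1.        ]] -0.04218918369443338
{'intrinsics': array([[284.68027702,   0.        , 318.25219621],
       [  0.        , 284.68027702, 196.89421383],
       [  0.        ,   0.        ,   1.        ]]), 'k1': -0.04976112363658439, 'mount': array([[-1.24546548e-03, -9.56243420e-01, -2.92569600e-01,
         8.10885946e-02],
       [ 9.99999165e-01, -1.08996893e-03, -6.94497360e-04,
         6.90063447e-04],
       [ 3.45216756e-04, -2.92570221e-01,  9.56243979e-01,
        -1.61460237e-01],
       [ 0.00000000e+00,  0.00000000e+00,  0.00000000e+00,
         1.00000000e+00]])}
{'time_s': 0.1, 'joint_positions': array([-7.94989948e+01,  3.02719249e+01,  8.21500583e+01, -1.00004358e-03,
        6.76893525e+01, -1.02286632e+01]), 'qvel': array([ 0.00980999, -0.12972155, -0.1068337 ,  0.0841693 , -0.07213606,
       -0.07606056]), 'tau': array([-1.01746919e-04, -4.40985739e+01, -1.77151412e+01,  6.35704421e-02,
        5.34222624e-02, -4.08053427e-05]), 'position': array([ 0.22110976, -0.58386758,  0.22168225]), 'tcp_rot': array([[ 9.35258582e-01,  3.53965038e-01, -3.70025751e-04],
       [ 3.53965078e-01, -9.35256694e-01,  1.90768575e-03],
       [ 3.29184999e-04, -1.91515567e-03, -9.99998112e-01]]), 'force': array([-1.00535789,  0.48609749, -0.05941415]), 'moment': array([ 0.0176121 ,  0.04873785, -0.00055301]), 'opening': 1.001544175000201}
```

View pics/s1.png

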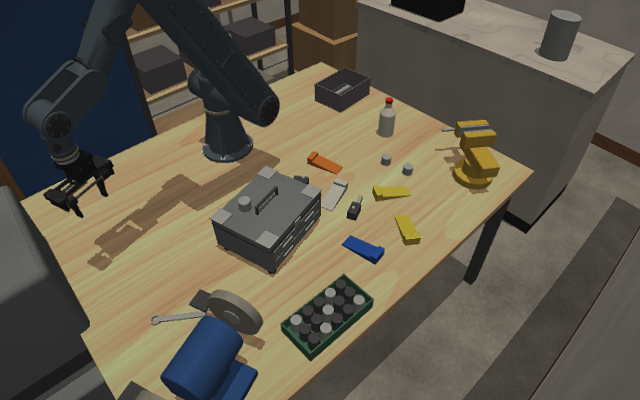

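View pics/t1.png

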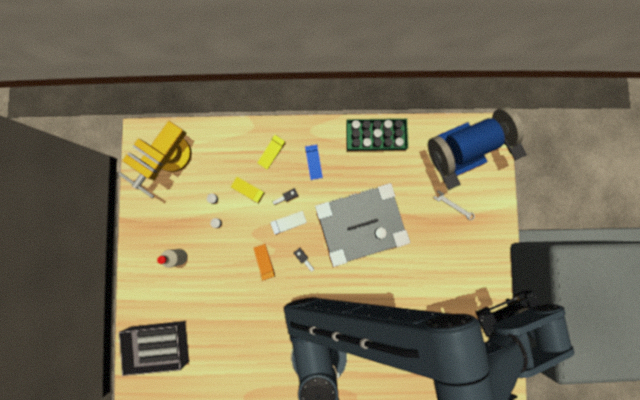

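The top view has the chest at about (363,225) with its +x,+y cap near (325,210). The silver wedge is at (289,222). The look-alikes are blue (314,162), yellow (248,190) and (272,152), and orange (264,262). Holders are at (286,197) and (304,260).

```bash
python3 - <<'E'
from h import *
im=save("top","t2.png",(255,170,425,290),4.5)
for px,z in [((324,210),.149),((386,192),.149),((401,238),.149),((337,257),.149),((289,222),.02),((381,233),.18),((286,197),.034),((304,260),.034)]:
    print(px,onz("top",px,z).round(3))
E
```

```text
(324, 210) [ 0.55  -0.027  0.149]
(386, 192) [ 0.611 -0.249  0.149]
(401, 238) [ 0.447 -0.297  0.149]
(337, 257) [ 0.384 -0.07   0.149]
(289, 222) [0.513 0.11  0.02 ]
(381, 233) [ 0.466 -0.222  0.18 ]
(286, 197) [0.61  0.119 0.034]
(304, 260) [0.367 0.052 0.034]
```

View pics/t2.png

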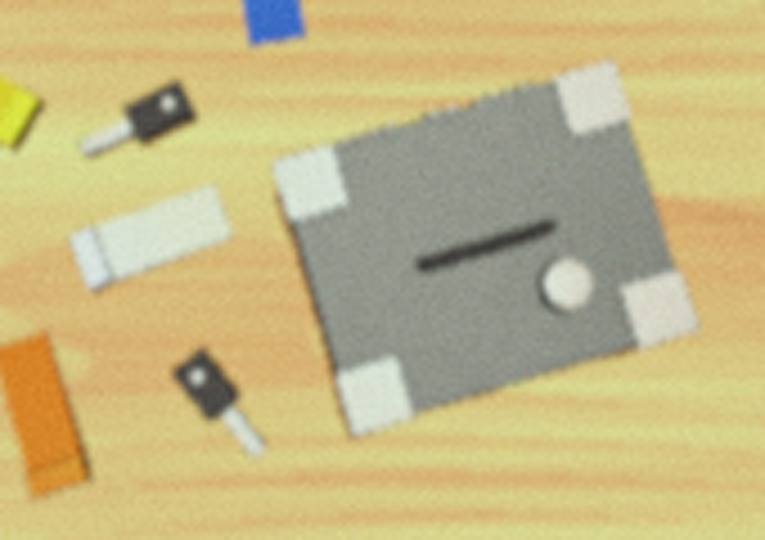

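Crop t2: the short-foot cap is at (310,183). The wedge tip edge runs (214,186)-(231,232) and its back top edge (71,235)-(98,291). The silver wedge with its thin end facing the chest matches the description.

```bash
python3 - <<'E'
from h import *
f=lambda x,y,z:onz("top",((x+.5)/4.5-.5+255,(y+.5)/4.5-.5+170),z)[:2]
caps=np.array([f(310,183,.149),f(593,97,.149),f(660,309,.149),f(375,396,.149)])
# chest coords: (+,+),(+,-),(-,-),(-,+)
L=np.array([[85,115],[85,-115],[-85,-115],[-85,115]])/1000
c=caps.mean(0);A=(L.T@(caps-c));th=np.arctan2(A[0,1]-A[1,0],A[0,0]+A[1,1])
R=np.array([[np.cos(th),-np.sin(th)],[np.sin(th),np.cos(th)]])
print("caps",caps.round(4),"c",c,"yaw",np.degrees(th));print("res mm",((L@R.T+c-caps)*1e3).round(1))
foot=R@[.088,.118]+c;cap=R@[.085,.115]+c;print("foot",foot,"cap",cap)
t=(f(214,186,.003)+f(231,232,.003))/2;b=(f(71,235,.032)+f(98,291,.032))/2
w1=(f(99,226,.032)+f(117,277,.032))/2
for n,p in(("tip",t),("back",b),("ridge",w1)): print(n,p,"in foot frame",R.T@(p-foot))
y=(b-t)/np.linalg.norm(b-t);print("len",np.linalg.norm(b-t),"wedge yaw",np.degrees(np.arctan2(-y[0],y[1])))
d=R@[0,-1];print("push dir -y chest",d)
for n,x,y,z in(("hb",162,110,.034),("ha",207,385,.034),("hbbar",85,150,.02),("habar",262,452,.02)):
    p=f(x,y,z);print(n,p,"foot frame",R.T@(p-foot))
s=read_state();print(s["position"],s["joint_positions"])
E
```

```text
caps [[ 0.5494 -0.0251]
 [ 0.6144 -0.2506]
 [ 0.4463 -0.2982]
 [ 0.3822 -0.0733]] c [ 0.4980556  -0.16182874] yaw 15.977692947103668
res mm [[-1.3 -2.8]
 [-2.9  1.7]
 [ 1.7  2.4]
 [ 2.5 -1.3]]
foot [ 0.55017503 -0.02416406] cap [ 0.54811671 -0.02787395]
tip [0.53648787 0.0515669 ] in foot frame [0.00768754 0.07657296]
back [0.49053548 0.169068  ] in foot frame [-0.00414596  0.20218387]
ridge [0.5001009  0.14881613] in foot frame [-0.00052465  0.18008134]
len 0.126167078105459 wedge yaw 21.359503355348597
push dir -y chest [ 0.27526309 -0.96136894]
hb [0.62128202 0.10138957] foot frame [0.10292034 0.10113023]
ha [0.38549659 0.06474905] foot frame [-0.13384223  0.13080819]
hbbar [0.58875812 0.1699568 ] foot frame [0.09052689 0.17600126]
habar [0.3270946 0.0190591] foot frame [-0.20256485  0.10295921]
[ 0.2211322  -0.58398632  0.22178704] [-7.94996225e+01  3.02687271e+01  8.21373614e+01  4.49231983e-04
  6.76907533e+01 -1.02271503e+01]
```

>>> {"api": "play_rows", "payload": {"plan": [[[0.27,0.46,0.1,0,0,0.0197,-1],[0.27,0.46,0.1,0,0,0.0197,-1],[0.27,0.46,0.1,0,0,0.0197,-1],[0.27,0.46,0.1,0,0,0.0197,-1],[0.27,0.46,0.1,0,0,0.0197,-1],[0.27,0.46,0.1,0,0,0.0197,-1],[0.27,0.46,0,0,0,0.0197,-1],[0.27,0.46,0,0,0,0.0197,-1],[0.27,0.46,0,0,0,0.0197,-1],[0.27,0.46,0,0,0,0.0197,-1],[0.27,0.46,0,0,0,0.0197,-1],[0.27,0.46,0,0,0,0.0197,-1]]]}}

```text
time_s: 1.35
position: [0.3836, -0.3074, 0.2524]
tcp_rot: [[0.447, 0.894, -0.0], [0.894, -0.447, 0.0], [0.0, -0.0, -1.0]]
force: [0.2, -0.2, 0.3]
opening: 0.03
```

>>> {"api": "play_rows", "payload": {"plan": [[[0.27,0.46,0,0,0,0.0197,-1],[0.27,0.46,0,0,0,0.0197,-1],[0.27,0.46,0,0,0,0.0197,-1],[0.27,0.46,0,0,0,0.0197,-1],[0.27,0.46,0,0,0,0.0197,-1],[0.27,0.46,0,0,0,0.0197,-1],[0.27,0.46,0,0,0,0.0197,-1],[0.27,0.46,0,0,0,0.0197,-1],[0.27,0.46,0,0,0,0.0197,-1],[0.27,0.46,0,0,0,0.0197,-1],[0.27,0.46,0,0,0,0.0197,-1],[0.27,0.46,0,0,0,0.0197,-1]]]}}

```text
time_s: 2.55
position: [0.5455, -0.0314, 0.2523]
tcp_rot: [[-0.275, 0.961, -0.001], [0.961, 0.275, 0.0], [0.0, -0.001, -1.0]]
force: [0.1, -0.4, 0.6]
opening: 0.008
```

```bash
python3 - <<'E'
from h import *
s=read_state();print(s["time_s"],s["position"],s["tcp_rot"].round(4),s["force"],s["opening"])
save("wrist","w1.png")
E
```

```text
2.55 [ 0.54546645 -0.0313945   0.25228015] [[-2.754e-01  9.613e-01 -6.000e-04]
 [ 9.613e-01  2.754e-01  1.000e-04]
 [ 3.000e-04 -6.000e-04 -1.000e+00]] [ 0.14186551 -0.39198332  0.55727721] 0.007960025206838256
```

View pics/w1.png

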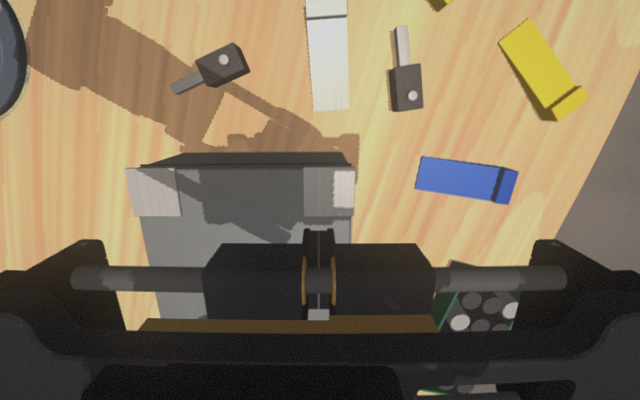

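Wrist view: the cap spans (303-355,167-216). The wedge tip edge runs (314,110)-(349,108) and the ridge (307,18)-(347,15). The fingers are over the lid, on the near side of the cap.

```bash
python3 - <<'E'
from h import *
th=np.radians(15.98);R=np.array([[np.cos(th),-np.sin(th)],[np.sin(th),np.cos(th)]])
f=lambda x,y,z:onz("wrist",(x,y),z)[:2]
q=[f(303,167,.149),f(355,167,.149),f(354,216,.149),f(303,216,.149)]
c=np.mean(q,0);print("cap",c,[np.linalg.norm(q[i]-q[i-1]).round(4) for i in range(4)])
l=f(127,169,.149);r=f(355,167,.149);d=r-l;print("yaw",np.degrees(np.arctan2(d[1],d[0])),np.linalg.norm(d))
foot=c+R@[.003,.003];print("foot",foot)
t=(f(314,110,.003)+f(349,108,.003))/2;k=(f(307,18,.032)+f(347,15,.032))/2
y=k-t;print("tip",t,"ridge",k,np.linalg.norm(y),np.degrees(np.arctan2(-y[0],y[1])))
for p in(t,k):print(R.T@(p-foot))
u=y/np.linalg.norm(y);print("back",t+.132*u)
E
```

```text
cap [ 0.55676799 -0.02131655] [np.float64(0.0493), np.float64(0.0491), np.float64(0.0494), np.float64(0.0507)]
yaw 16.41454992578093 0.21935243190246445
foot [ 0.55882616 -0.01760657]
tip [0.54337582 0.05621763] ridge [0.50593199 0.15704105] 0.10755186218950888 20.374004825986674
[0.00547063 0.07522498]
[-0.00276942  0.18246072]
back [0.49742045 0.17995972]
```

>>> {"api": "play_rows", "payload": {"plan": [[[0.115,0.105,-0.3,0,0,0,-1],[0.115,0.105,-0.3,0,0,0,-1],[0,0,-0.3,0,0,0,-1],[0,0,-0.3,0,0,0,-1],[0,0,-0.3,0,0,0,-1],[0,0,-0.3,0,0,0,-1],[0,0,-0.1,0,0,0,-1],[0,0,0,0,0,0,-1],[0,0,0,0,0,0,-1]]]}}

```text
time_s: 3.5
position: [0.557, -0.0222, 0.1577]
tcp_rot: [[-0.273, 0.962, 0.0], [0.962, 0.273, -0.0], [-0.0, 0.0, -1.0]]
force: [0.2, -0.1, -0.0]
opening: 0.004
```

```bash
python3 - <<'E'
from h import *
s=read_state();print(s["time_s"],s["position"],s["force"])
save("scene","s2.png",(200,150,400,290),4)
E
```

```text
3.5 [ 0.55702326 -0.02216706  0.15771486] [ 0.18267617 -0.10060914 -0.00552108]
```

View pics/s2.png

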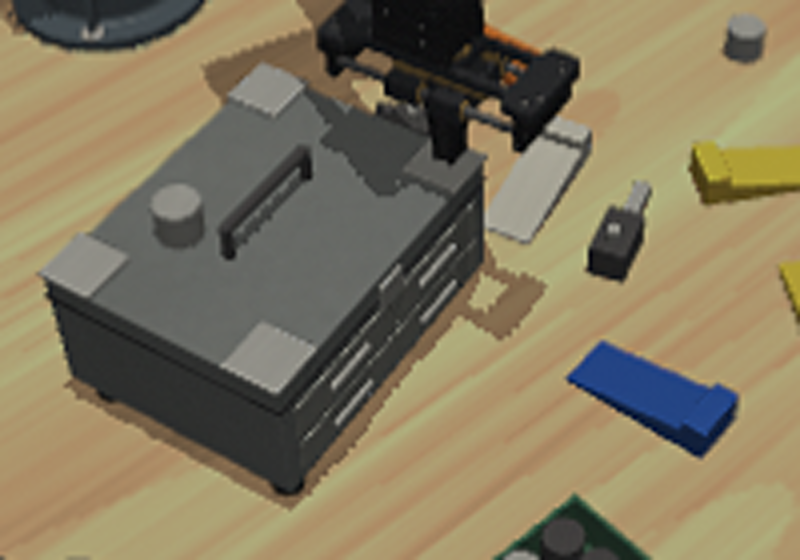

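>>> {"api": "play_rows", "payload": {"plan": [[[0,0,-0.08,0,0,0,-1],[0,0,-0.06,0,0,0,-1],[0,0,-0.02,0,0,0,-1],[0,0,-0.02,0,0,0,-1],[0,0,-0.02,0,0,0,-1],[0,0,-0.02,0,0,0,-1],[0,0,0,0,0,0,-1]]]}}

```text
time_s: 4.25
position: [0.5575, -0.0216, 0.147]
tcp_rot: [[-0.273, 0.962, 0.002], [0.962, 0.273, 0.0], [-0.0, 0.002, -1.0]]
force: [1.8, 3.8, 4.2]
opening: 0.003
```

>>> {"api": "play_rows", "payload": {"plan": [[[0,0,-0.02,0,0,0,-1],[0,0,-0.02,0,0,0,-1],[0,0,-0.02,0,0,0,-1],[0,0,-0.02,0,0,0,-1],[0,0,0,0,0,0,-1],[0,0,0,0,0,0,-1],[0,0,0,0,0,0,-1]]]}}

```text
time_s: 4.95
position: [0.5587, -0.021, 0.1439]
tcp_rot: [[-0.272, 0.962, 0.005], [0.962, 0.272, 0.001], [-0.0, 0.005, -1.0]]
force: [1.8, 6.1, 7.8]
opening: -0.001
```

>>> {"api": "play_rows", "payload": {"plan": [[[0.02,0.03,-0.02,0,0,0,-1],[0.02,0.03,-0.02,0,0,0,-1],[0,0,0,0,0,0,-1],[0,0,0,0,0,0,-1]]]}}

```text
time_s: 5.35
position: [0.5603, -0.0188, 0.1413]
tcp_rot: [[-0.273, 0.962, 0.004], [0.962, 0.273, 0.0], [-0.001, 0.003, -1.0]]
force: [2.1, 4.2, 5.1]
opening: 0.003
```

```bash
python3 - <<'E'
from h import *
s=read_state();print(s["time_s"],s["position"],s["force"],s["moment"])
a=cv2.imread("pics/s2.png");b=capture("scene")[:,:,::-1][150:290,200:400]
b=cv2.resize(b,None,fx=4,fy=4,interpolation=cv2.INTER_CUBIC)
# vertical image shift of chest corners between level and pressed
g=lambda i:cv2.cvtColor(i,cv2.COLOR_BGR2GRAY).astype(np.float32)
for n,(x,y) in{"+x+y cap corner":(470,170),"+x-y":(270,360),"-x-y":(85,265),"slug":(177,215),"drawer":(440,280)}.items():
    w=36;p,r=cv2.phaseCorrelate(g(a)[y-w:y+w,x-w:x+w].copy(),g(b)[y-w:y+w,x-w:x+w].copy(),cv2.createHanningWindow((2*w,2*w),cv2.CV_32F));print(n,np.round(np.array(p)/4,2),round(r,2))
E
```

```text
5.35 [ 0.56025529 -0.01883142  0.14129508] [2.08583174 4.2486126  5.11863166] [ 0.6519318  -0.54246022 -0.03183561]
+x+y cap corner [1.8  2.91] 0.16
+x-y [-0.06 -1.84] 0.35
-x-y [0.08 0.05] 0.34
slug [ 2.94 -1.11] 0.35
drawer [ 2.74 -0.02] 0.05
```

>>> {"api": "play_rows", "payload": {"plan": [[[-0.02,-0.03,0.04,0,0,0,-1],[-0.02,-0.03,0.04,0,0,0,-1],[-0.02,-0.02,0.04,0,0,0,-1],[0,0,0.04,0,0,0,-1],[0,0,0.06,0,0,0,-1],[0,0,0.1,0,0,0,-1],[0,0,0.3,0,0,0,-1],[0,0,0.4,0,0,0,-1],[0,0,0.2,0,0,0,-1]]]}}

```text
time_s: 6.3
position: [0.5564, -0.0231, 0.2031]
tcp_rot: [[-0.273, 0.962, 0.002], [0.962, 0.273, -0.001], [-0.001, 0.002, -1.0]]
force: [0.7, -0.2, -0.1]
opening: 0.005
```

>>> {"api": "play_rows", "payload": {"plan": [[[-0.13,0.48,0,0,0,0,-0.8],[-0.13,0.48,0,0,0,0,-0.8],[-0.13,0.48,0,0,0,0,-0.8],[-0.13,0.48,0,0,0,0,-0.8],[-0.13,0.48,0,0,0,0,-0.8],[-0.13,0.48,0,0,0,0,-0.8],[-0.13,0.48,0,0,0,0,-0.8],[-0.13,0.48,0,0,0,0,-0.8],[-0.13,0.48,0,0,0,0,-0.8],[-0.13,0.38,0,0,0,0,-0.8],[0,0,0,0,0,0,-0.8],[0,0,0,0,0,0,-0.8]]]}}

```text
time_s: 7.5
position: [0.4906, 0.212, 0.2015]
tcp_rot: [[-0.274, 0.962, -0.0], [0.962, 0.274, -0.001], [-0.001, -0.0, -1.0]]
force: [-0.0, -0.7, 0.5]
opening: 0.099
```

```bash
python3 - <<'E'
from h import *
s=read_state();print(s["time_s"],s["position"],s["force"],s["opening"])
save("top","t3.png",(255,170,425,290),4.5)
E
```

```text
7.5 [0.490599   0.21199535 0.20152957] [-0.04503375 -0.70918221  0.48305478] 0.09927162610875852
```

View pics/t3.png

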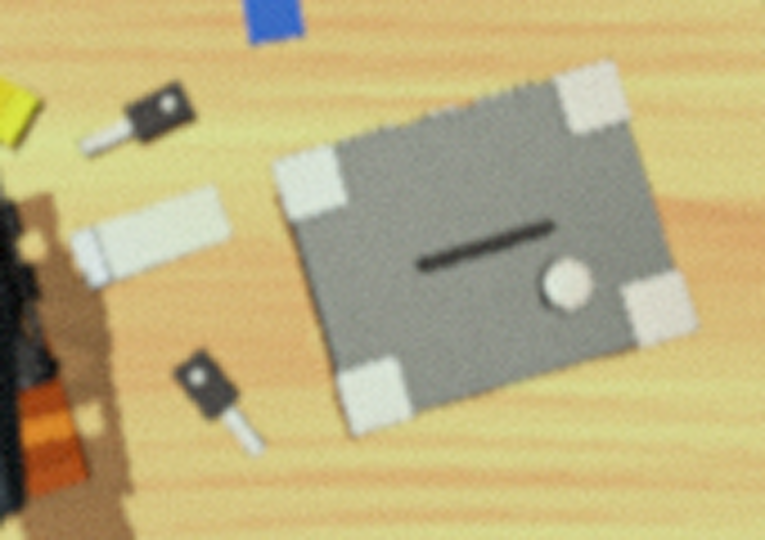

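The chest tipped back to where it was, and the wedge is untouched, with its back edge still at (71,235)-(98,291). Next I lower the fingers behind the wedge.

>>> {"api": "play_rows", "payload": {"plan": [[[0,0,-0.5,0,0,0,-0.8],[0,0,-0.5,0,0,0,-0.8],[0,0,-0.5,0,0,0,-0.8],[0,0,-0.5,0,0,0,-0.8],[0,0,-0.5,0,0,0,-0.8],[0,0,-0.5,0,0,0,-0.8],[0,0,-0.5,0,0,0,-0.8],[0,0,-0.25,0,0,0,-0.8],[0,0,-0.06,0,0,0,-0.8],[0,0,0,0,0,0,-0.8],[0,0,0,0,0,0,-0.8]]]}}

```text
time_s: 8.65
position: [0.4916, 0.2119, 0.012]
tcp_rot: [[-0.273, 0.962, 0.002], [0.962, 0.273, 0.0], [-0.0, 0.002, -1.0]]
force: [0.5, 0.6, -0.1]
opening: 0.097
```

```bash
python3 - <<'E'
from h import *
s=read_state();print(s["time_s"],s["position"],s["force"],s["opening"])
save("scene","s3.png",(260,130,420,250),5)
E
```

```text
8.65 [0.49162726 0.21194473 0.01196784] [ 0.45804021  0.61931451 -0.11622359] 0.09659211039362019
```

View pics/s3.png

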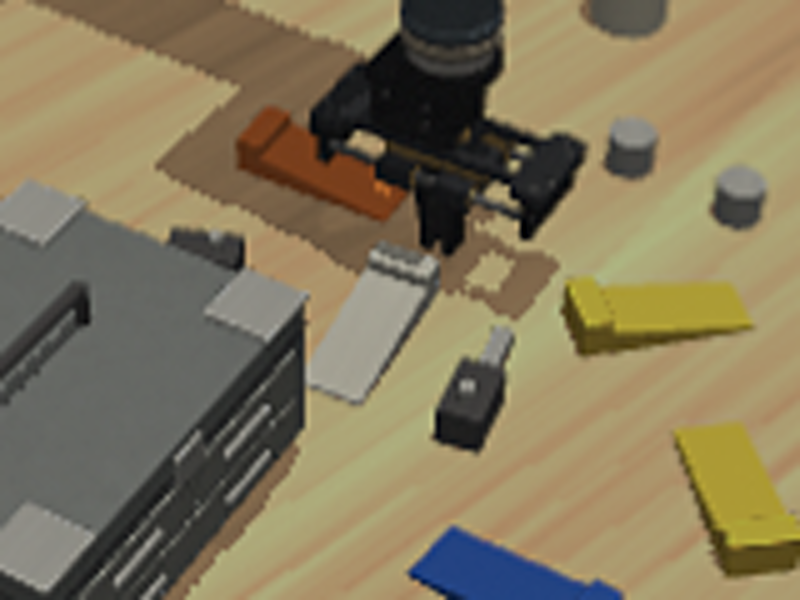

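```bash
python3 - <<'E'
from h import *
s=read_state();p=s["position"]
g=lambda x,y,z:onz("scene",((x+.5)/5-.5+260,(y+.5)/5-.5+130),z)
print("tcp px",(proj("scene",p)-[260,130])*5)
print("back edge",g(385,243,.032),g(440,262,.032),"tip",g(309,383,.003),g(362,403,.003))
print("finger bottoms",g(428,248,.012),g(452,254,.012))
cap=[g(x,y,.149) for x,y in((237,268),(309,300),(265,343),(204,310))];print("cap",np.mean(cap,0))
E
```

```text
tcp px [439.07577829 240.27930308]
back edge [0.47908039 0.16520142 0.032     ] [0.52136209 0.17990587 0.032     ] tip [0.52539375 0.0458611  0.003     ] [0.56513282 0.05957797 0.003     ]
finger bottoms [0.48937936 0.20050878 0.012     ] [0.50635151 0.20880404 0.012     ]
cap [ 0.55614205 -0.02869516  0.149     ]
```

>>> {"api": "play_rows", "payload": {"plan": [[[0.039,-0.134,0,0,0,0,-0.8],[0.039,-0.134,0,0,0,0,-0.8],[0.039,-0.134,0,0,0,0,-0.8],[0.039,-0.134,0,0,0,0,-0.8],[0.039,-0.134,0,0,0,0,-0.8],[0.039,-0.134,0,0,0,0,-0.8],[0.039,-0.134,0,0,0,0,-0.8],[0.039,-0.134,0,0,0,0,-0.8],[0.039,-0.134,0,0,0,0,-0.8],[0.039,-0.134,0,0,0,0,-0.8],[0.039,-0.134,0,0,0,0,-0.8],[0.039,-0.134,0,0,0,0,-0.8]]]}}

```text
time_s: 9.9
position: [0.5141, 0.131, 0.011]
tcp_rot: [[-0.273, 0.962, -0.0], [0.962, 0.273, -0.0], [0.0, -0.0, -1.0]]
force: [-1.0, 2.9, 3.0]
opening: 0.103
```

```bash
python3 - <<'E'
from h import *
s=read_state();print(s["time_s"],s["position"],s["force"],s["opening"])
save("scene","s4.png",(260,130,420,250),5)
E
```

```text
9.9 [0.51407895 0.13103331 0.01097479] [-0.9791013   2.87302066  2.97932497] 0.10304706275133049
```

View pics/s4.png

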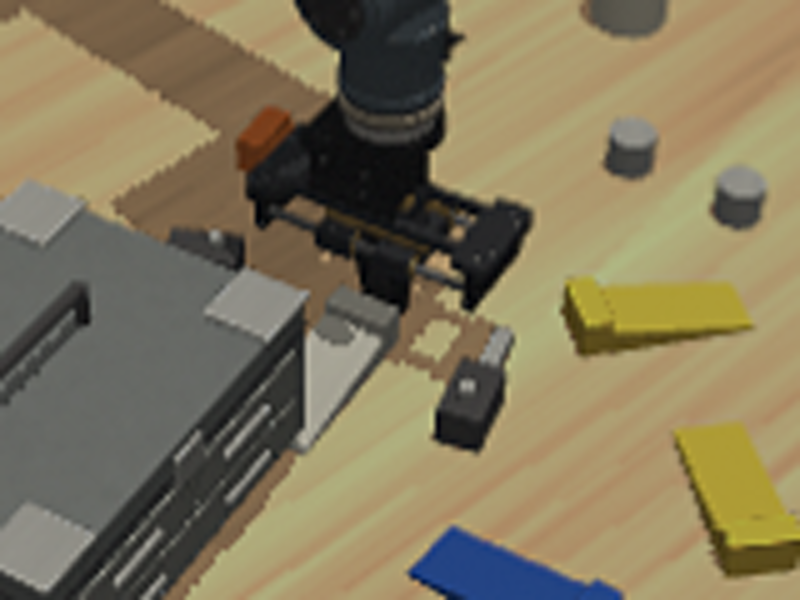

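>>> {"api": "play_rows", "payload": {"plan": [[[0.014,-0.048,0,0,0,0,-0.8],[0.014,-0.048,0,0,0,0,-0.8],[0.014,-0.048,0,0,0,0,-0.8],[0.014,-0.048,0,0,0,0,-0.8],[0.014,-0.048,0,0,0,0,-0.8],[0.014,-0.048,0,0,0,0,-0.8]]]}}

```text
time_s: 10.55
position: [0.5184, 0.117, 0.0109]
tcp_rot: [[-0.273, 0.962, -0.0], [0.962, 0.273, -0.0], [-0.0, -0.0, -1.0]]
force: [0.2, 0.8, -0.3]
opening: 0.1
```

>>> {"api": "play_rows", "payload": {"plan": [[[0.006,-0.019,0,0,0,0,-0.8],[0.006,-0.019,0,0,0,0,-0.8],[0.006,-0.019,0,0,0,0,-0.8],[0.006,-0.019,0,0,0,0,-0.8]]]}}

```text
time_s: 10.95
position: [0.5195, 0.1133, 0.011]
tcp_rot: [[-0.273, 0.962, -0.0], [0.962, 0.273, -0.0], [-0.0, -0.0, -1.0]]
force: [-0.2, 1.7, -0.5]
opening: 0.1
```

>>> {"api": "play_rows", "payload": {"plan": [[[0.006,-0.019,0,0,0,0,-0.8],[0.006,-0.019,0,0,0,0,-0.8],[0.006,-0.019,0,0,0,0,-0.8]]]}}

```text
time_s: 11.25
position: [0.5205, 0.1105, 0.0111]
tcp_rot: [[-0.273, 0.962, -0.0], [0.962, 0.273, -0.0], [-0.0, -0.0, -1.0]]
force: [-0.2, 0.5, -1.1]
opening: 0.096
```

>>> {"api": "play_rows", "payload": {"plan": [[[0.006,-0.019,0,0,0,0,-0.8],[0.006,-0.019,0,0,0,0,-0.8],[0.006,-0.019,0,0,0,0,-0.8]]]}}

```text
time_s: 11.55
position: [0.5214, 0.1076, 0.0111]
tcp_rot: [[-0.273, 0.962, 0.0], [0.962, 0.273, -0.0], [-0.0, 0.0, -1.0]]
force: [-0.6, 1.7, -0.5]
opening: 0.097
```

>>> {"api": "play_rows", "payload": {"plan": [[[0.006,-0.019,0,0,0,0,-0.8],[0.006,-0.019,0,0,0,0,-0.8],[0.006,-0.019,0,0,0,0,-0.8]]]}}

```text
time_s: 11.85
position: [0.5223, 0.1048, 0.0111]
tcp_rot: [[-0.273, 0.962, 0.0], [0.962, 0.273, 0.0], [0.0, 0.0, -1.0]]
force: [-0.1, 0.6, -0.9]
opening: 0.101
```

>>> {"api": "play_rows", "payload": {"plan": [[[0.006,-0.019,0,0,0,0,-0.8],[0.006,-0.019,0,0,0,0,-0.8],[0.006,-0.019,0,0,0,0,-0.8]]]}}

```text
time_s: 12.15
position: [0.5232, 0.1019, 0.0111]
tcp_rot: [[-0.273, 0.962, 0.0], [0.962, 0.273, 0.0], [0.0, 0.0, -1.0]]
force: [-0.4, 1.5, 0.3]
opening: 0.101
```

>>> {"api": "play_rows", "payload": {"plan": [[[0.006,-0.019,0,0,0,0,-0.8],[0.006,-0.019,0,0,0,0,-0.8]]]}}

```text
time_s: 12.35
position: [0.5238, 0.1, 0.0111]
tcp_rot: [[-0.273, 0.962, 0.0], [0.962, 0.273, 0.0], [-0.0, 0.0, -1.0]]
force: [-1.0, 1.5, -1.5]
opening: 0.1
```

>>> {"api": "play_rows", "payload": {"plan": [[[0.006,-0.019,0,0,0,0,-0.8],[0.006,-0.019,0,0,0,0,-0.8]]]}}

```text
time_s: 12.55
position: [0.5244, 0.0981, 0.011]
tcp_rot: [[-0.273, 0.962, -0.0], [0.962, 0.273, 0.0], [0.0, -0.0, -1.0]]
force: [-1.5, 0.7, -0.8]
opening: 0.099
```

>>> {"api": "play_rows", "payload": {"plan": [[[0.006,-0.019,0,0,0,0,-0.8],[0.006,-0.019,0,0,0,0,-0.8]]]}}

```text
time_s: 12.75
position: [0.5249, 0.0962, 0.0111]
tcp_rot: [[-0.273, 0.962, -0.0], [0.962, 0.273, 0.0], [0.0, -0.0, -1.0]]
force: [-0.5, 1.2, -0.5]
opening: 0.099
```

>>> {"api": "play_rows", "payload": {"plan": [[[0.006,-0.019,0,0,0,0,-0.8],[0.006,-0.019,0,0,0,0,-0.8]]]}}

```text
time_s: 12.95
position: [0.5256, 0.0943, 0.0111]
tcp_rot: [[-0.273, 0.962, -0.0], [0.962, 0.273, 0.0], [0.0, -0.0, -1.0]]
force: [-1.1, 1.7, -0.4]
opening: 0.1
```

>>> {"api": "play_rows", "payload": {"plan": [[[0.006,-0.019,0,0,0,0,-0.8],[0.006,-0.019,0,0,0,0,-0.8]]]}}

```text
time_s: 13.15
position: [0.526, 0.0926, 0.011]
tcp_rot: [[-0.273, 0.962, -0.0], [0.962, 0.273, 0.0], [0.0, -0.0, -1.0]]
force: [-0.6, 2.9, -1.3]
opening: 0.098
```

>>> {"api": "play_rows", "payload": {"plan": [[[0.006,-0.019,0,0,0,0,-0.8],[0.006,-0.019,0,0,0,0,-0.8]]]}}

```text
time_s: 13.35
position: [0.5265, 0.0909, 0.011]
tcp_rot: [[-0.273, 0.962, -0.0], [0.962, 0.273, 0.0], [0.001, -0.0, -1.0]]
force: [-0.7, 4.7, 0.7]
opening: 0.098
```

>>> {"api": "play_rows", "payload": {"plan": [[[0.006,-0.019,0,0,0,0,-0.8],[0,0,0,0,0,0,-0.8]]]}}

```text
time_s: 13.55
position: [0.5266, 0.0902, 0.0111]
tcp_rot: [[-0.272, 0.962, -0.001], [0.962, 0.272, 0.001], [0.001, -0.001, -1.0]]
force: [-0.4, 4.1, -0.1]
opening: 0.099
```

>>> {"api": "play_rows", "payload": {"plan": [[[0.006,-0.019,0,0,0,0,-0.8],[0,0,0,0,0,0,-0.8]]]}}

```text
time_s: 13.75
position: [0.5266, 0.0898, 0.011]
tcp_rot: [[-0.272, 0.962, -0.001], [0.962, 0.272, 0.002], [0.002, -0.001, -1.0]]
force: [-1.8, 7.2, 0.8]
opening: 0.099
```

The push force has risen steeply to about 7 N against about 1.3 N while sliding, so the wedge is snug. I back off and look.

>>> {"api": "play_rows", "payload": {"plan": [[[-0.011,0.038,0,0,0,0,-0.8],[-0.028,0.096,0,0,0,0,-0.8],[-0.112,0.384,0,0,0,0,-0.8],[-0.112,0.384,0,0,0,0,-0.8],[0,0,0.5,0,0,0,-1],[0,0,0.5,0,0,0,-1],[0,0,0.7,0,0,0,-1],[0,0,0.7,0,0,0,-1],[0,0,0.7,0,0,0,-1],[0,0,0.7,0,0,0,-1],[0,0,0.2,0,0,0,-1]]]}}

```text
time_s: 14.85
position: [0.5167, 0.1337, 0.215]
tcp_rot: [[-0.273, 0.962, 0.008], [0.962, 0.273, -0.0], [-0.003, 0.008, -1.0]]
force: [0.1, -0.4, 1.0]
opening: 0.006
```

```bash
python3 - <<'E'
from h import *
s=read_state();print(s["time_s"],s["position"],s["force"],s["opening"])
save("wrist","w2.png")
E
```

```text
14.85 [0.51670726 0.13370196 0.21501156] [ 0.06682643 -0.37502157  0.99425416] 0.00595128404471609
```

View pics/w2.png

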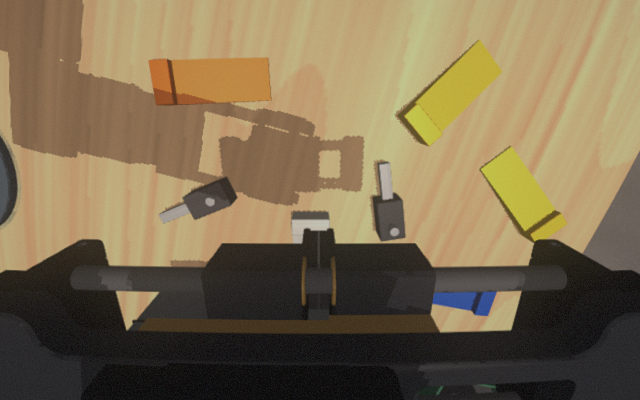

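The wedge block is at (310,222), square to the gripper, and the holders are untouched. Next is the final press.

>>> {"api": "play_rows", "payload": {"plan": [[[0.135,-0.515,0,0,0,0,-1],[0.135,-0.515,0,0,0,0,-1],[0.135,-0.515,0,0,0,0,-1],[0.135,-0.515,0,0,0,0,-1],[0.135,-0.515,0,0,0,0,-1],[0.13,-0.515,0,0,0,0,-1],[0,0,-0.3,0,0,0,-1],[0,0,-0.3,0,0,0,-1],[0,0,-0.3,0,0,0,-1],[0,0,-0.2,0,0,0,-1],[0,0,0,0,0,0,-1],[0,0,0,0,0,0,-1]]]}}

```text
time_s: 16.1
position: [0.5543, -0.0206, 0.1555]
tcp_rot: [[-0.273, 0.962, -0.001], [0.962, 0.273, 0.0], [0.0, -0.001, -1.0]]
force: [-0.3, -0.0, 0.1]
opening: 0.003
```

```bash
python3 - <<'E'
from h import *
s=read_state();print(s["time_s"],s["position"],s["force"],s["opening"])
save("scene","s5.png",(200,130,400,280),4)
E
```

```text
16.1 [ 0.55426041 -0.02064447  0.15548069] [-0.33747891 -0.02343522  0.10227444] 0.003167142527957338
```

View pics/s5.png

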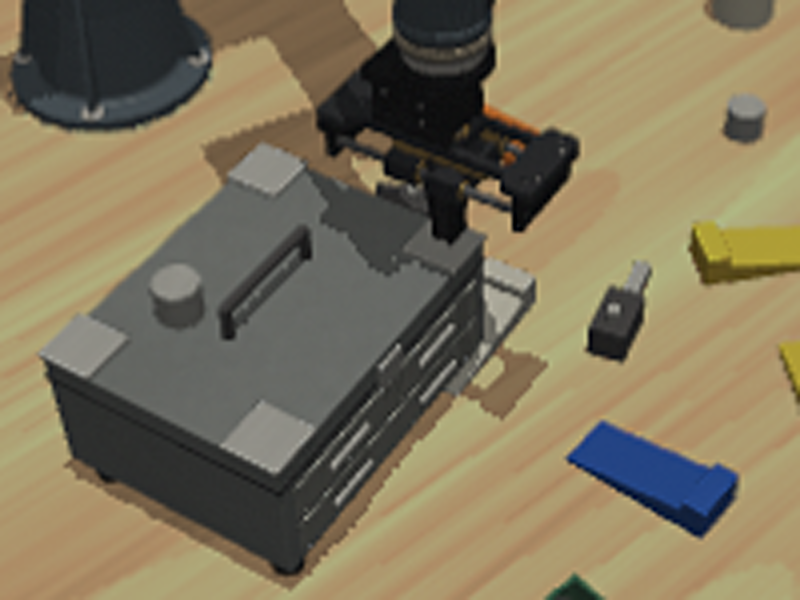

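The wedge is under the short-foot corner, level with the chest side at about (500,310), and the fingers are over the cap at (450,235). I press in 1 mm steps.

>>> {"api": "play_rows", "payload": {"plan": [[[0.03,-0.01,-0.06,0,0,0,-1],[0.03,0,-0.04,0,0,0,-1],[0,0,-0.02,0,0,0,-1],[0,0,-0.02,0,0,0,-1],[0,0,0,0,0,0,-1]]]}}

```text
time_s: 16.65
position: [0.5577, -0.0212, 0.1494]
tcp_rot: [[-0.273, 0.962, 0.001], [0.962, 0.273, -0.0], [-0.0, 0.001, -1.0]]
force: [0.3, -0.4, 2.7]
opening: 0.005
```

>>> {"api": "play_rows", "payload": {"plan": [[[0,0,-0.02,0,0,0,-1],[0,0,0,0,0,0,-1]]]}}

```text
time_s: 16.85
position: [0.5577, -0.0211, 0.1493]
tcp_rot: [[-0.273, 0.962, 0.001], [0.962, 0.273, -0.0], [-0.0, 0.001, -1.0]]
force: [-1.6, 1.4, 8.1]
opening: 0.003
```

>>> {"api": "play_rows", "payload": {"plan": [[[0,0,-0.015,0,0,0,-1],[0,0,0,0,0,0,-1],[0,0,0,0,0,0,-1],[0,0,0,0,0,0,-1],[0,0,0,0,0,0,-1]]]}}

```text
time_s: 17.35
position: [0.5578, -0.0211, 0.1492]
tcp_rot: [[-0.273, 0.962, 0.002], [0.962, 0.273, -0.0], [-0.001, 0.002, -1.0]]
force: [-1.6, 0.5, 11.6]
opening: 0.006
```

>>> {"api": "play_rows", "payload": {"plan": [[[0,0,0,0,0,0,-1],[0,0,0,0,0,0,-1],[0,0,0,0,0,0,-1],[0,0,0,0,0,0,-1],[0,0,0,0,0,0,-1]]]}}

```text
time_s: 17.85
position: [0.5578, -0.0211, 0.1492]
tcp_rot: [[-0.273, 0.962, 0.002], [0.962, 0.273, -0.0], [-0.001, 0.001, -1.0]]
force: [-2.4, 1.2, 10.6]
opening: 0.003
```

The press is steady at about 11 N, and the cap height stays at 149.2 mm, so the chest is level. I hand in.

```bash
python3 - <<'E'
from h import *
s=read_state();print(s["time_s"],s["position"],s["force"]);hand_in()
E
```

```text
17.85 [ 0.55779558 -0.02108685  0.14917821] [-2.35685705  1.15612719 10.59849077]
the job is handed in; nothing more can be done
```

I pressed the short-foot corner and it rocked, slid the wedge under that foot until snug, and handed in at about 18 s while still pressing the corner with about 11 N. The hand-in gave no verdict.

- **First press:** the cap sank about 8 mm under 5–8 N. After I let go, the top view showed the chest back where it was. Part of that force was sideways friction on the cap.
- **Wedge push:** the wedge slid at about 1–2 N. I stopped when the push rose to about 7 N, which I took as snug. By my estimate its tip is about 29 mm past the foot's axis, at the far end of the expected range. It is about centred sideways and square to the chest. I did not see the tip itself under the chest.
- **Final press:** the cap stayed at 149.2 mm under 10.6–11.6 N, against 149 mm nominal when level. In the pictures taken after the push, the lid slug, the holders and the other bystanders in view looked unmoved; the wrench and bottle were not checked again.
- **Disagreement:** the top camera placed the cap and wedge about 8 mm away from where the wrist camera did. I used the wrist values, and the contacts came where those predicted.

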